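Hold the tea strainer ready over the cup

ROBOT

A 6-joint arm with a two-finger parallel gripper is mounted at the origin on the work surface. World frame = base frame: x ahead of the robot, y to its left, z up, the work surface at z = 0. Lengths are in m, angles in rad, forces in N, time in s.
With the tool pointing down it reaches from about 0.275 to 0.75 m from the base axis. Payload 10.2 kg.
Tool frame: the origin (TCP) lies midway between the tips of the shut fingers; the grasp point (between the pads) lies 19 mm behind it (r.pinch_z is the distance from the TCP to the grasp point, in m); z points along the fingers, y is the line along which they close (so a half turn about z gives the same grasp; the last joint's range is limited). The gripper opens to 85 mm and grips with 20 to 120 N. Pads are 22 mm wide; open, the fingers measure 114 mm over their backs; the gripper's body (76 mm by 85 mm) begins 54 mm behind the grasp point. The pads swing forward as they close: fully open they stand 13 mm farther back than shut.
Start: joints at [0.921, 0.313, 1.498, -0, 1.331, -0.223], TCP at [0.217, 0.478, 0.231] pointing down, gripper open.
Joint ranges: [-2.94, 2.94], [-0.97, 2.17], [0.19, 2.56], [-1.23, 4.37], [0.02, 3.11], [-2.88, 2.88]. Speed limits (rad/s): [2.39, 2.39, 3.01, 3.14, 3.14, 3.14].

INTERFACE

Orientations are given as a unit quaternion [w, x, y, z].
In Python, from cell import telemetry, vision, workorder, r gives the robot as it stands.
- The arm moves only by the tool play_rows, never from a script. Its arguments are lists of equal length, an entry for each row: "translation": the shift along the tool's x, y, z in mm, a list of three; "delta_rot": the turn, a rotation vector about the tool's x, y, z in rad, a list of three. A call has 1 to 8 rows; each row shifts and turns the commanded pose from where the row before left it, along the tool's axes as they then stand; what a row does not reach is not made up. A row lasts 1/12 s, in which the tool goes at most 41.7 mm and 7.16 degrees, less where a joint would pass 70% of its speed; a pose out of reach is approached as far as the arm can. A call is refused whole if a number of a shift passes 41.7 or a number of a turn 0.125, either way. A call with a gripper value outside its range is refused whole. "grip" is the closure, from -1 (fully open) to 1 (shut), set as the call begins (left out, the last holds). The fingers move at their own pace and stop on an object; "grip_force" is the grip in N (left out, the last holds). Time passes only in rows, so rows that do not move let the fingers close. It gives the time, the measured TCP pose, the force, the opening and the grip force at its end, in the units of the state.
- telemetry.observe(): the state, without advancing time (a new reading comes with each control period).
- vision.camera(name): name is "scene" or "top"; returns the picture (384x512x3 uint8, red, green, blue); there is no depth.
- vision.get_calibration(name): a dict with "vfov" (degrees; the focal length in pixels is half the picture's height over the tangent of half this angle, whatever the lens; pixels are square), "cx", "cy" (the principal point, pixels), "pose" (4x4, takes a point from camera to world coordinates). Camera axes: x right, y down, z forward; pixel columns grow to the right and rows downward; lengths in m; the calibration is good to about 2 mm. A picture is of the moment at which its call begins. get_calibration takes no time and is no camera call.
- workorder.hand_in(): hands the job in; it is judged then, once.
The state is a dict: "time": time; "joint_positions": joint angles; "qvel": joint speeds; "tau": joint torques, N m; "ee_pos": TCP position; "tool_rot": TCP orientation; "wrist_force": force on the tool from outside, world axes, zero at the start; "wrist_torque": the same for the moment, N m; "opening": finger opening in m; "grip_force": force on a finger pad.
Only numpy, scipy, OpenCV 4.12 (cv2) and the standard library are available. Lean on these libraries where they do the work, as an engineer would, in place of code of your own. Each camera call takes 0.05 s, during which the arm holds its last target. There are 200 camera calls.

TASK

I am about to pour tea into the empty steel cup: first turn the flask on the spot so that its spout points at that cup, leaving it standing there. Then lift the tea strainer off the other steel cup, carry it over the dish rack without knocking anything, and hold it centred and level over the empty cup, its handle pointing straight away from the flask and the bottom of its bowl hovering about 15 mm (a finger's width) above the rim, touching nothing. Finish like that, still holding the strainer in the air by its handle.

Things in the scene. Friction and masses are not known exactly. Their poses are not given: they have to be found in the camera images.
- cup_b: the empty steel cup, the one beside the flask: a plain open tumbler 85 mm tall, 76 mm across the rim, 61 mm across the foot, walls 3 mm. Loose, 130 g. Origin at the centre of its underside; z up. It may be on the left or on the right of the dish rack.
- cup_b_rim (a point): centre of the empty cup's mouth, level with its rim, 85 mm above its underside.
- cup_a: the other steel cup, same shape and size as the empty one, on the other side of the dish rack, with the strainer sitting on its rim. Loose, 130 g. Origin at the centre of its underside.
- strainer: tea strainer, steel bowl, dark wooden handle, loose, 85 g. Origin at the lowest point of the bowl's outside, on its axis; z up; x along the handle, away from the bowl. Bowl 30 mm deep, 60 mm across, under a flat rim ring 84 mm across, which lies on cup_a's rim at the start, the bowl hanging inside: lift straight up. Handle: level bar 14 mm wide, 12 mm thick, x = 65 to 160 mm, middle at z = 34 mm.
- strainer_grip (a point): a good place to grip: middle of the handle's section, 85 mm out from the bowl's axis (x = 85 mm, z = 34 mm in the strainer's frame). The strainer's centre of mass is near the bowl.
- flask: steel tea flask with black collar, spout, loop handle and stopper; loose, about 700 g. Origin under its centre, z up; the spout is on its +x side, the handle on its -x side, reaching 89 mm from the axis. Body 94 mm across, 156 mm tall; collar 68 mm across to 170 mm. It stands about 150 mm from cup_b, beyond it and to the left, its spout turned 0.5 to 1.5 rad away.
- flask_stopper (a point): inside the round stopper, on the flask's axis, 195 mm above its underside: the height to grip. The stopper is 44 mm across, from 170 to 212 mm up, and fast to the flask: gripped from above and turned about the vertical axis, it turns the whole flask on its foot.
- flask_spout (a point): tip of the flask's spout, 58 mm out from the axis on its +x side, 165 mm up.
- dish_rack: grey plastic dish rack with slots, fixed, standing between the two cups: 320 mm long (along x), 172 mm wide (along y), rim 97 mm high. Origin at the centre of its underside. Carry things over it.
- plate_0: white plate 150 mm across, 14 mm thick, standing on edge in a slot of the rack, its flat faces looking along x; loose. Origin at its centre; its top edge is 75 mm above that, about 160 mm above the shelf. The foremost plate.
- plate_1: the middle plate, the same.
- plate_2: the rearmost plate, the same.
- sugar_tin: round tin with a white lid, 113 mm tall, 75 mm across, standing beyond cup_a, to its left (no spout, no handle). Loose; leave alone. Origin under its centre.
Things that resemble listed ones, but are neither listed nor needed, are in the scene too. What is shaped like the strainer but orange is not meant.

How it is judged:
By the outcome, as a careful person would: the job done as asked, in the order asked, and still so for the second after the job is handed in, while the arm keeps its last pose, push and grip.
It also fails if it takes over 61 s, if anything falls off the work surface, if the arm or the gripper's body presses on something with over 40 N, if the wrist force passes 120 N, or if a joint passes its speed limit or range.

## Working session

There is one attempt and no reset: what is moved stays moved. The work goes in short steps, Python scripts to look and compute and a tool call to move; the robot and the scene stay as the last step left them, time stands still between calls to the robot, and variables do not carry over. Pictures are saved under pics/ and viewed, at most 10 in all, crops included, and the job is handed in when it is done.

Besides the shell and the picture viewer there is one more tool, called as name(argument=value, ...), one argument or row to a line, values as JSON. play_rows: Moves the arm, as the interface text tells. Its arguments: {"type":"object","properties":{"translation":{"type":"array"},"delta_rot":{"type":"array"},"grip":{"type":"number"},"grip_force":{"type":"number"}},"required":["translation","delta_rot"]}

```bash
mkdir -p pics; ls; python3 - <<'E'
from cell import telemetry, vision, workorder, r
import cv2, numpy as np
for n in("scene","top"):
    im=vision.camera(n); cv2.imwrite(f"pics/{n}0.png",im[:,:,::-1]); c=vision.get_calibration(n); print(n,c)
print(telemetry.observe(), r.pinch_z)
E
```

```text
pics
scene {'vfov': 55.41788083914742, 'cx': 259.4893925686619, 'cy': 193.15566876811488, 'pose': array([[ 0.73706953,  0.39783434, -0.54631159,  0.98726569],
       [ 0.67580807, -0.42974826,  0.59883211, -0.59254497],
       [ 0.00345953, -0.81058268, -0.585614  ,  0.76308213],
       [ 0.        ,  0.        ,  0.        ,  1.        ]])}
top {'vfov': 56.896526893907335, 'cx': 257.7101313181939, 'cy': 196.69635363528107, 'pose': array([[-0.01953891, -0.99479895,  0.09996644,  0.31567898],
       [-0.99978758,  0.02009656,  0.00457432,  0.01287239],
       [-0.00655951, -0.09985582, -0.99498029,  1.10952579],
       [ 0.        ,  0.        ,  0.        ,  1.        ]])}
{'time': 0.1, 'joint_positions': array([ 9.20591482e-01,  3.13372538e-01,  1.49832781e+00, -1.65563599e-05,
        1.33101126e+00, -2.23380411e-01]), 'qvel': array([-0.00075411, -0.00071119, -0.00113902,  0.00020175,  0.00075752,
        0.00045804]), 'tau': array([ 1.33132518e-03, -4.12893605e+01, -2.60144341e+01, -2.47896287e-04,
        2.98940075e-03,  3.18632340e-05]), 'ee_pos': array([0.21720867, 0.47771623, 0.23081585]), 'tool_rot': array([-2.29393111e-04,  2.11793975e-01,  9.77314176e-01, -5.10350540e-04]), 'wrist_force': array([1.04754499, 0.08764022, 0.77141679]), 'wrist_torque': array([ 0.02556456, -0.00880481, -0.01493226]), 'grip_force': 0.0, 'opening': 0.08531956566074707} 0.0187
```

View pics/scene0.png

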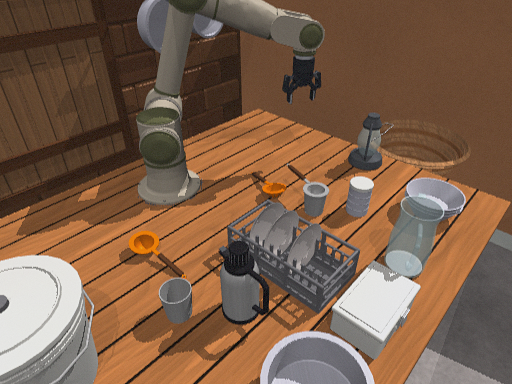

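View pics/top0.png

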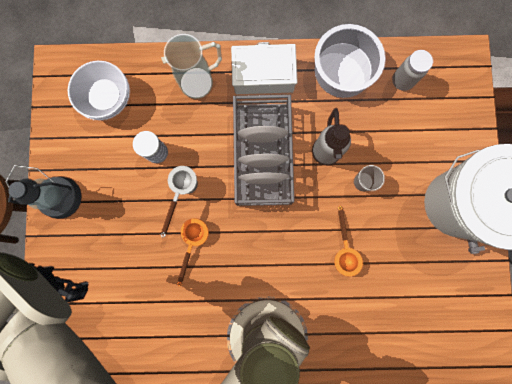

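The scene view shows the grey strainer on cup_a at (315,190), with two orange look-alikes at (272,188) and (145,243). Cup_b is at (176,300), the flask at (240,280) and the tin at (360,196). In the top view the strainer bowl is at (182,181) with its handle running to (164,234). Cup_b's mouth is at (370,178) and the flask stopper at about (340,135), with the loop handle up at (334,115). The orange ones are at (195,232) and (348,262), so I reject those.

I'll check the choice in one close montage.

```bash
cat > h.py <<'E'
import numpy as np, cv2
from cell import telemetry, vision, workorder, r
CAL={n:vision.get_calibration(n) for n in("scene","top")}
def ray(n,u,v):
    c=CAL[n]; f=192/np.tan(np.radians(c["vfov"]/2)); P=c["pose"]
    d=P[:3,:3]@np.array([(u-c["cx"])/f,(v-c["cy"])/f,1]); return P[:3,3],d/np.linalg.norm(d)
def onz(n,u,v,z):
    o,d=ray(n,u,v); return o+d*(z-o[2])/d[2]
def tri(a,b):
    (o,d),(p,e)=ray("top",*a),ray("scene",*b)
    s=np.linalg.lstsq(np.c_[d,-e],p-o,rcond=None)[0]; A=o+d*s[0];B=p+e*s[1]
    return (A+B)/2,np.linalg.norm(A-B)
def proj(n,X):
    c=CAL[n]; f=192/np.tan(np.radians(c["vfov"]/2)); P=c["pose"]
    q=P[:3,:3].T@(np.array(X)-P[:3,3]); return q[:2]/q[2]*f+[c["cx"],c["cy"]]
def crop(im,x,y,w,h,s):
    return cv2.resize(im[y:y+h,x:x+w],None,fx=s,fy=s,interpolation=cv2.INTER_CUBIC)
E
python3 - <<'E'
import cv2,numpy as np
from h import crop
t=cv2.imread("pics/top0.png");s=cv2.imread("pics/scene0.png")
a=np.vstack([crop(t,145,155,80,60,5)[:300], crop(s,285,160,80,60,5)])
b=np.vstack([crop(t,305,100,100,100,3), crop(s,150,235,130,100,3)][:1])
c=crop(s,150,235,133,100,3)
m=np.zeros((600,800,3),np.uint8); m[:600,:400]=a; m[:300,400:700]=b; m[300:600,400:799]=c
cv2.imwrite("pics/m1.png",m)
E
```

```text
(no output)
```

View pics/m1.png

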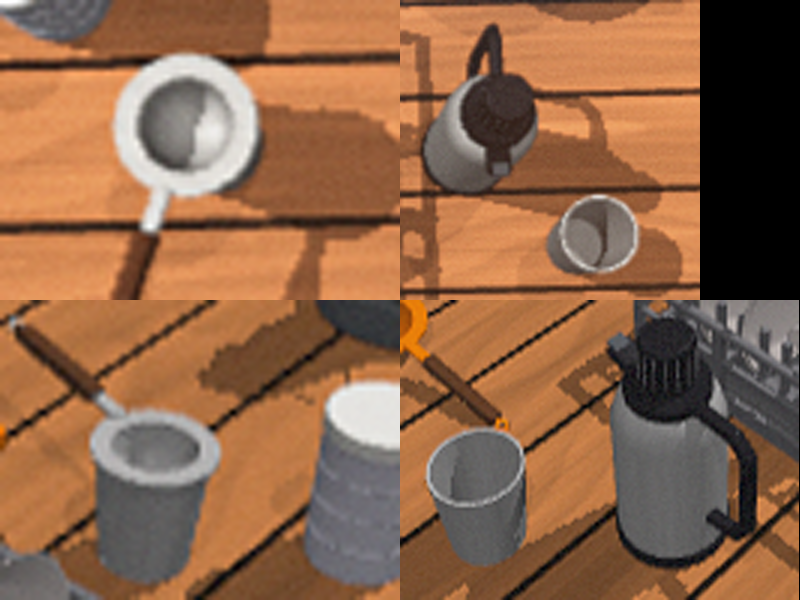

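The crops confirm the choice. The grey strainer sits on cup_a with its ring centre near top (182,180) and scene (316,190). Cup_b is open and empty, with its mouth at top (371.5,177.5) and scene (175,291). The flask's stopper is at top (342,132) and scene (240,247), and its spout tip at top (337,156) and scene (222,251).

```bash
python3 - <<'E'
from h import *
np.set_printoptions(precision=4,suppress=True)
t=cv2.imread("pics/top0.png");s=cv2.imread("pics/scene0.png")
def blob(im,win,f):
    x,y,w,h=win; c=im[y:y+h,x:x+w].astype(int); hsv=cv2.cvtColor(im[y:y+h,x:x+w],cv2.COLOR_BGR2HSV).astype(int)
    m=f(c,hsv).astype(np.uint8); n,l,st,ce=cv2.connectedComponentsWithStats(m)
    k=1+np.argmax(st[1:,4]); m=(l==k).astype(np.uint8)
    ct=max(cv2.findContours(m,cv2.RETR_EXTERNAL,cv2.CHAIN_APPROX_NONE)[0],key=len)
    return st[k,4],ct[:,0,:]+[x,y],m,(x,y)
# strainer ring (bright/unsaturated)
a,ct,_,_=blob(t,(160,160,45,35),lambda c,h:(h[...,1]<45)&(h[...,2]>170)); rt=cv2.fitEllipse(ct); print("ring top",a,rt)
a,ct,_,_=blob(s,(295,175,40,32),lambda c,h:(h[...,1]<60)&(h[...,2]>135)); rs=cv2.fitEllipse(ct); print("ring scene",a,rs)
# handles wood (dark brown)
def wood(c,h): return (h[...,2]<120)&(h[...,1]>90)
for n,im,w in(("top",t,(155,198,25,42)),("scene",s,(284,160,24,22))):
    a,ct,m,o=blob(im,w,wood); ys,xs=np.nonzero(m); p=np.c_[xs,ys]+o; cen=p.mean(0); u=np.linalg.svd(p-cen,full_matrices=0)[2][0]; q=(p-cen)@u
    print("handle",n,a,cen,"ends",cen+u*q.min(),cen+u*q.max())
# cup_b rim bright in top
a,ct,_,_=blob(t,(352,160,40,40),lambda c,h:(h[...,1]<70)); print("cupb blob",a,cv2.boundingRect(ct))
a,ct,_,_=blob(t,(352,160,40,40),lambda c,h:(h[...,1]<60)&(h[...,2]>175)); print("cupb rim",a,cv2.fitEllipse(ct))
a,ct,_,_=blob(s,(155,270,45,45),lambda c,h:(h[...,1]<60)&(h[...,2]>175)); print("cupb rim s",a,cv2.boundingRect(ct),cv2.fitEllipse(ct))
for nm,A,B in(("ring",rt[0],rs[0]),("cupb",(371.5,177.5),(175.2,290.8)),("stopper",(342.2,132.2),(240,247.5)),("spout",(337.2,156),(222.2,250.8))):
    print(nm,*tri(A,B))
print("handle joint",*tri((174.5,201.9),(306,180.4)))
E
```

```text
ring top 415 ((181.5708770751953, 179.71241760253906), (27.08046531677246, 28.166645050048828), 26.457653045654297)
ring scene 197 ((314.7805480957031, 188.62185668945312), (14.685162544250488, 26.95867919921875), 104.5984878540039)
handle top 196 [168.5918 215.449 ] ends [168.4469 198.9434] [168.7546 233.9846]
handle scene 96 [296.6979 172.7083] ends [287.7277 165.3311] [303.7558 178.5129]
cupb blob 574 (354, 165, 30, 26)
cupb rim 32 ((373.4051818847656, 177.29588317871094), (19.497438430786133, 23.54366683959961), 171.9173583984375)
cupb rim s 12 (159, 286, 3, 12) ((160.6551971435547, 291.9217529296875), (3.570661783218384, 11.367349624633789), 2.878044366836548)
ring [0.4717 0.2377 0.0881] 0.002282616462293355
cupb [ 0.4692 -0.3151  0.0823] 0.002321479230681164
stopper [ 0.5722 -0.2034  0.209 ] 0.0061858864741008495
spout [ 0.5169 -0.2019  0.1611] 0.002557002538950365
handle joint [0.4118 0.264  0.0785] 0.007900418547661402
```

```bash
cat >> h.py <<'E'
from scipy.spatial.transform import Rotation as Ro
def plan(xyz,yaw=None,n=None,start=None):
    """rows from the present pose to TCP xyz, pointing down, y axis at yaw (unwrapped); prints per-row numbers"""
    st=telemetry.observe(); p,q=(st["ee_pos"],st["tool_rot"]) if start is None else start
    R=Ro.from_quat(np.roll(q,-1)); y=R.as_matrix()[:,1]; y0=np.arctan2(y[1],y[0])
    dy=0 if yaw is None else yaw-y0
    d=np.array(xyz)-p; n=n or max(int(np.ceil(np.linalg.norm(d)/.036)),int(np.ceil(abs(dy)/.12)),1)
    print("yaw now %.4f"%y0,"rows",n,"rotz/row %.4f"%(-dy/n)); out=[]
    for k in range(n):
        a=y0+dy*k/n; Y=np.array([np.cos(a),np.sin(a),0]); Z=np.array([0,0,-1.]); X=np.cross(Y,Z)
        out.append([round(float(v@d)*1000/n,1) for v in(X,Y,Z)])
    for k in range(0,n,8): print(out[k:k+8])
def say():
    s=telemetry.observe(); y=Ro.from_quat(np.roll(s["tool_rot"],-1)).as_matrix()
    print("t",s["time"],"p",s["ee_pos"].round(4),"yaw %.4f"%np.arctan2(y[1,1],y[0,1]),"z",y[:,2].round(4),"open %.4f"%s["opening"],"q",s["joint_positions"].round(3),"F",s["wrist_force"].round(1))
E
python3 - <<'E'
from h import *
for z in(0,.1,.165,.17,.212): print(z,proj("top",(.572,-.2034,z)).round(1),proj("scene",(.572,-.2034,z)).round(1))
plan((.572,-.2034,.27),-.70,22)
E
```

```text
0 [326.3 150.1] [241.1 308.5]
0.1 [332.7 142.1] [239.9 281.5]
0.165 [337.6 136.1] [239.1 261.9]
0.17 [338.  135.6] [239.  260.3]
0.212 [341.6 131.2] [238.5 246.5]
yaw now 1.1440 rows 22 rotz/row 0.0838
[[-27.5, -21.5, -1.8], [-29.2, -19.1, -1.8], [-30.7, -16.6, -1.8], [-32.0, -14.0, -1.8], [-33.0, -11.3, -1.8], [-33.9, -8.5, -1.8], [-34.5, -5.6, -1.8], [-34.8, -2.7, -1.8]]
[[-34.9, 0.2, -1.8], [-34.8, 3.2, -1.8], [-34.4, 6.1, -1.8], [-33.8, 8.9, -1.8], [-32.9, 11.7, -1.8], [-31.8, 14.4, -1.8], [-30.5, 17.0, -1.8], [-28.9, 19.5, -1.8]]
[[-27.2, 21.9, -1.8], [-25.3, 24.1, -1.8], [-23.2, 26.1, -1.8], [-20.9, 28.0, -1.8], [-18.5, 29.6, -1.8], [-15.9, 31.1, -1.8]]
```

play_rows(
  translation=[
    [-27.5, -21.5, -1.8],
    [-29.2, -19.1, -1.8],
    [-30.7, -16.6, -1.8],
    [-32, -14, -1.8],
    [-33, -11.3, -1.8],
    [-33.9, -8.5, -1.8],
    [-34.5, -5.6, -1.8],
    [-34.8, -2.7, -1.8],
  ],
  delta_rot=[
    [0, 0, 0.084],
    [0, 0, 0.084],
    [0, 0, 0.084],
    [0, 0, 0.084],
    [0, 0, 0.084],
    [0, 0, 0.084],
    [0, 0, 0.084],
    [0, 0, 0.084],
  ],
  grip=-1,
)

```text
time: 0.77
ee_pos: [0.3464, 0.2285, 0.2457]
tool_rot: [-0.0, 0.524, 0.852, -0.0]
wrist_force: [2.0, 0.6, 0.6]
opening: 0.0851
grip_force: 0.0
```

play_rows(
  translation=[
    [-34.9, 0.2, -1.8],
    [-34.8, 3.2, -1.8],
    [-34.4, 6.1, -1.8],
    [-33.8, 8.9, -1.8],
    [-32.9, 11.7, -1.8],
    [-31.8, 14.4, -1.8],
    [-30.5, 17, -1.8],
    [-28.9, 19.5, -1.8],
  ],
  delta_rot=[
    [0, 0, 0.084],
    [0, 0, 0.084],
    [0, 0, 0.084],
    [0, 0, 0.084],
    [0, 0, 0.084],
    [0, 0, 0.084],
    [0, 0, 0.084],
    [0, 0, 0.084],
  ],
)

```text
time: 1.43
ee_pos: [0.475, -0.0197, 0.26]
tool_rot: [-0.0, 0.776, 0.631, -0.0]
wrist_force: [0.5, 0.5, 0.6]
opening: 0.0857
grip_force: 0.0
```

play_rows(
  translation=[
    [-27.2, 21.9, -1.8],
    [-25.3, 24.1, -1.8],
    [-23.2, 26.1, -1.8],
    [-20.9, 28, -1.8],
    [-18.5, 29.6, -1.8],
    [-15.9, 31.1, -1.8],
    [0, 0, 0],
  ],
  delta_rot=[
    [0, 0, 0.084],
    [0, 0, 0.084],
    [0, 0, 0.084],
    [0, 0, 0.084],
    [0, 0, 0.084],
    [0, 0, 0.084],
    [0, 0, 0],
  ],
)

```text
time: 2.02
ee_pos: [0.5719, -0.209, 0.2691]
tool_rot: [-0.0, 0.909, 0.416, -0.001]
wrist_force: [-0.6, 0.6, -0.5]
opening: 0.0855
grip_force: 0.0
```

```bash
python3 - <<'E'
from h import *
say()
for n in("top","scene"): cv2.imwrite(f"pics/{n}1.png",vision.camera(n)[:,:,::-1])
t=cv2.imread("pics/top0.png");s=cv2.imread("pics/scene0.png")
# flask edges: scene body bright/dark span per row; top dark blob of stopper
for n,im,rows,c0 in(("scene",s,(250,255,280,285,290,295),(205,280)),):
    for v in rows:
        h=cv2.cvtColor(im[v:v+1,c0[0]:c0[1]],cv2.COLOR_BGR2HSV)[0]; g=np.nonzero(h[:,1]<70)[0]+c0[0]; print(n,v,g.min(),g.max(),len(g))
a=np.hstack([crop(cv2.imread("pics/scene0.png"),205,235,60,80,6),crop(t,310,105,60,80,6)])
tt=crop(cv2.imread("pics/scene1.png"),195,180,90,110,4)
cv2.imwrite("pics/m2.png",a); 
E
```

```text
t 2.0167 p [ 0.5719 -0.209   0.2691] yaw -0.7124 z [-1.4e-03 -3.0e-04 -1.0e+00] open 0.0855 q [-5.420e-01  4.830e-01  1.154e+00 -1.000e-03  1.505e+00  1.700e-01] F [-0.6  0.6 -0.5]
scene 250 220 279 59
scene 255 223 279 53
scene 280 221 279 52
scene 285 221 279 44
scene 290 222 268 41
scene 295 222 268 42
```

View pics/m2.png

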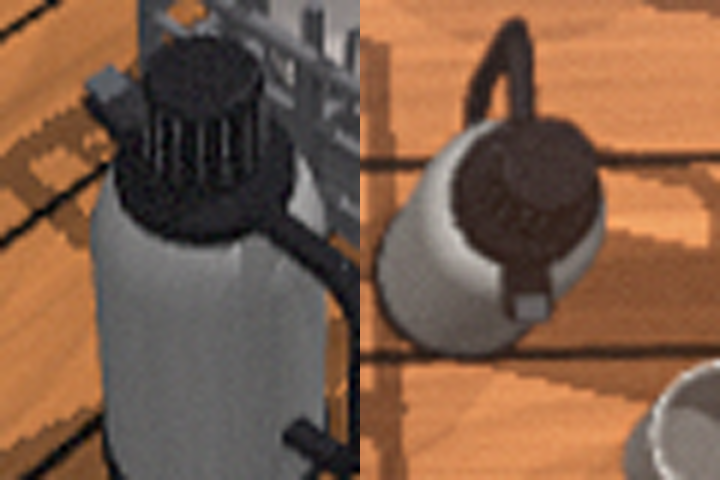

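The enlarged crop shows the stopper disc centred at top (341.6,131.8) and scene (239.4,247.6). That agrees with the flask axis at (.571,-.204). The spout tip is at top (338.5,155.8) and the handle top at (336,108).

```bash
python3 - <<'E'
from h import *
say()
F=np.array([.571,-.204]); B=tri((371.5,177.5),(175.2,290.8))[0]
for z in(.16,.165,.17): 
    s=onz("top",338.5,155.8,z); print("spout",z,s.round(4),np.arctan2(*(s[:2]-F)[::-1]))
print(tri((338.5,155.8),(223,249.2)))
for a in(0,-.06,.06): print("handle",a,[proj("top",(F[0]+.085*np.cos(a),F[1]+.085*np.sin(a),z)).round(1) for z in(.12,.14,.15)])
print("cup dir",np.arctan2(*(B[:2]-F)[::-1]),B)
print("cup on .085 top",onz("top",371.5,177.5,.085),"scene",onz("scene",175.2,290.8,.085))
plan((.571,-.204,.176),None,4)
E
```

```text
t 2.1167 p [ 0.5708 -0.2049  0.2698] yaw -0.7049 z [-0.0016  0.0011 -1.    ] open 0.0857 q [-0.538  0.478  1.161  0.     1.504  0.167] F [ 0.2  0.3 -0.4]
spout 0.16 [ 0.5184 -0.2047  0.16  ] -3.1286450073926844
spout 0.165 [ 0.5174 -0.2035  0.165 ] 3.1329263865968047
spout 0.17 [ 0.5163 -0.2024  0.17  ] 3.112163459455163
(array([ 0.51752522, -0.20243943,  0.16690573]), np.float64(0.0017441475249253325))
handle 0 [array([333.2, 111.7]), array([334.6, 109.3]), array([335.4, 108. ])]
handle -0.06 [array([334.9, 111.7]), array([336.4, 109.3]), array([337.2, 108.1])]
handle 0.06 [array([331.4, 111.8]), array([332.8, 109.4]), array([333.5, 108.1])]
cup dir -2.3124340684493356 [ 0.46923419 -0.31508626  0.08233542]
cup on .085 top [ 0.4681467  -0.31518499  0.085     ] scene [ 0.47211263 -0.31535449  0.085     ]
yaw now -0.7049 rows 4 rotz/row 0.0000
[[0.2, -0.1, 23.4], [0.2, -0.1, 23.4], [0.2, -0.1, 23.4], [0.2, -0.1, 23.4]]
```

play_rows(
  translation=[
    [0, 0, 23.4],
    [0, 0, 23.4],
    [0, 0, 23.4],
    [0, 0, 23.4],
    [0, 0, 0],
    [0, 0, 0],
  ],
  delta_rot=[
    [0, 0, 0],
    [0, 0, 0],
    [0, 0, 0],
    [0, 0, 0],
    [0, 0, 0],
    [0, 0, 0],
  ],
)

```text
time: 2.62
ee_pos: [0.5705, -0.2031, 0.1774]
tool_rot: [-0.001, 0.907, 0.421, -0.0]
wrist_force: [-0.1, -0.2, 0.2]
opening: 0.0857
grip_force: 0.0
```

play_rows(
  translation=[
    [0, 0, 0],
    [0, 0, 0],
    [0, 0, 0],
    [0, 0, 0],
    [0, 0, 0],
    [0, 0, 0],
    [0, 0, 0],
    [0, 0, 0],
  ],
  delta_rot=[
    [0, 0, 0],
    [0, 0, 0],
    [0, 0, 0],
    [0, 0, 0],
    [0, 0, 0],
    [0, 0, 0],
    [0, 0, 0],
    [0, 0, 0],
  ],
  grip=1,
  grip_force=60,
)

```text
time: 3.28
ee_pos: [0.5711, -0.2041, 0.1788]
tool_rot: [0.001, 0.907, 0.42, 0.0]
wrist_force: [-2.6, 0.9, 5.8]
opening: 0.0427
grip_force: 61.0
```

Gripped at 43 mm opening. Now I turn the flask slowly by 0.85 rad.

play_rows(
  translation=[
    [0, 0, 0],
    [0, 0, 0],
    [0, 0, 0],
    [0, 0, 0],
    [0, 0, 0],
    [0, 0, 0],
    [0, 0, 0],
    [0, 0, 0],
  ],
  delta_rot=[
    [0, 0, -0.05],
    [0, 0, -0.05],
    [0, 0, -0.05],
    [0, 0, -0.05],
    [0, 0, -0.05],
    [0, 0, -0.05],
    [0, 0, -0.05],
    [0, 0, -0.05],
  ],
)

```text
time: 3.95
ee_pos: [0.572, -0.205, 0.1786]
tool_rot: [0.002, 0.805, 0.593, 0.001]
wrist_force: [2.1, -2.1, 1.1]
opening: 0.0424
grip_force: 60.5
```

play_rows(
  translation=[
    [0, 0, 0],
    [0, 0, 0],
    [0, 0, 0],
    [0, 0, 0],
    [0, 0, 0],
    [0, 0, 0],
    [0, 0, 0],
    [0, 0, 0],
  ],
  delta_rot=[
    [0, 0, -0.05],
    [0, 0, -0.05],
    [0, 0, -0.05],
    [0, 0, -0.05],
    [0, 0, -0.05],
    [0, 0, -0.05],
    [0, 0, -0.05],
    [0, 0, -0.05],
  ],
)

```text
time: 4.62
ee_pos: [0.5721, -0.2046, 0.1786]
tool_rot: [0.002, 0.672, 0.741, 0.001]
wrist_force: [2.6, -1.0, 1.1]
opening: 0.0424
grip_force: 60.6
```

play_rows(
  translation=[
    [0, 0, 0],
    [0, 0, 0],
    [0, 0, 0],
    [0, 0, 0],
    [0, 0, 0],
  ],
  delta_rot=[
    [0, 0, -0.05],
    [0, 0, 0],
    [0, 0, 0],
    [0, 0, 0],
    [0, 0, 0],
  ],
)

```text
time: 5.03
ee_pos: [0.5718, -0.2044, 0.1786]
tool_rot: [0.002, 0.654, 0.756, 0.001]
wrist_force: [4.1, -1.4, 5.3]
opening: 0.0424
grip_force: 61.1
```

```bash
python3 - <<'E'
from h import *
say()
for n in("top","scene"): cv2.imwrite(f"pics/{n}2.png",vision.camera(n)[:,:,::-1])
t=cv2.imread("pics/top2.png");s=cv2.imread("pics/scene2.png")
cv2.imwrite("pics/m3.png",np.hstack([crop(t,305,100,90,100,4),crop(s,150,215,110,100,4)]))
E
```

```text
t 5.0333 p [ 0.5718 -0.2044  0.1786] yaw 0.1445 z [ 0.0035 -0.0014 -1.    ] open 0.0424 q [-5.360e-01  5.330e-01  1.313e+00  1.000e-03  1.292e+00 -6.810e-01] F [ 4.1 -1.4  5.3]
```

View pics/m3.png

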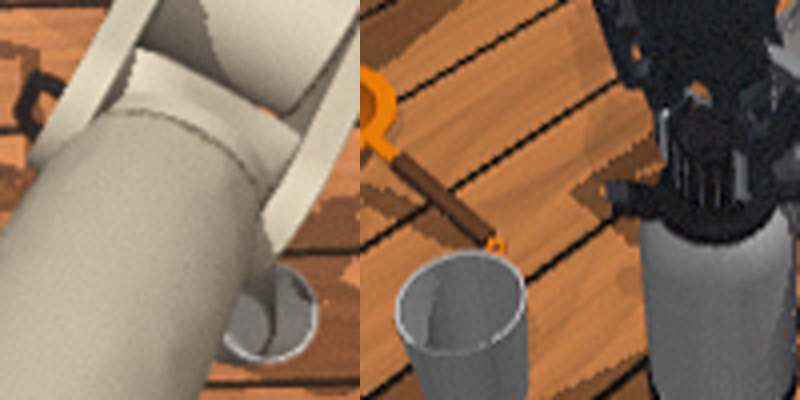

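The flask turned about its grip. In the scene crop the spout tip is now at about (213,263), pointing towards cup_b at (175,291). I'll release, lift, and check it again once the arm is clear.

play_rows(
  translation=[
    [0, 0, 0],
    [0, 0, 0],
    [0, 0, 0],
    [0, 0, 0],
    [0, 0, 0],
    [0, 0, 0],
  ],
  delta_rot=[
    [0, 0, 0],
    [0, 0, 0],
    [0, 0, 0],
    [0, 0, 0],
    [0, 0, 0],
    [0, 0, 0],
  ],
  grip=-1,
)

```text
time: 5.63
ee_pos: [0.5707, -0.2041, 0.1771]
tool_rot: [-0.0, 0.654, 0.757, -0.0]
wrist_force: [-0.7, 0.2, 0.3]
opening: 0.0852
grip_force: 0.0
```

play_rows(
  translation=[
    [0, 0, -25],
    [0, 0, -35],
    [0, 0, -35],
    [0, 0, 0],
    [0, 0, 0],
  ],
  delta_rot=[
    [0, 0, 0],
    [0, 0, 0],
    [0, 0, 0],
    [0, 0, 0],
    [0, 0, 0],
  ],
)

```text
time: 6.05
ee_pos: [0.5713, -0.2044, 0.274]
tool_rot: [0.002, 0.654, 0.757, 0.0]
wrist_force: [-0.3, -1.0, -0.9]
opening: 0.0853
grip_force: 0.0
```

```bash
python3 - <<'E'
from h import *
say()
s=onz("scene",213,263,.167); print("spout",s,np.arctan2(s[1]+.204,s[0]-.571))
R=onz("top",181.9,179.7,.088)
a=onz("top",174.4,202.4,.089);b=onz("top",170.2,213.8,.089);c=onz("top",164,234,.089)
for q in(a,b,c): d=q-R; print(q.round(4),np.hypot(*d[:2]),np.arctan2(d[1],d[0]))
t=cv2.imread("pics/top0.png"); h=cv2.cvtColor(t,cv2.COLOR_BGR2HSV)
g=cv2.cvtColor(t,cv2.COLOR_BGR2GRAY)
for v in range(203,238,2): print(v,g[v,158:182].tolist())
E
```

```text
t 6.05 p [ 0.5713 -0.2044  0.274 ] yaw 0.1460 z [ 0.0031 -0.0019 -1.    ] open 0.0853 q [-0.536  0.473  1.157 -0.     1.508 -0.682] F [-0.3 -1.  -0.9]
spout [ 0.53349068 -0.24597406  0.167     ] -2.3000813805859104
[0.4065 0.2589 0.089 ] 0.0694448822272017 2.8284938249656646
[0.3737 0.271  0.089 ] 0.10432336876538553 2.815775363995789
[0.3161 0.2885 0.089 ] 0.1645344590452478 2.8270331342600694
203 [156, 157, 156, 156, 157, 161, 157, 158, 159, 158, 157, 160, 127, 87, 71, 69, 61, 43, 54, 132, 155, 150, 149, 148]
205 [156, 157, 155, 154, 154, 152, 154, 154, 148, 156, 158, 153, 112, 80, 72, 66, 50, 48, 121, 136, 136, 132, 132, 135]
207 [154, 152, 151, 153, 155, 152, 151, 151, 152, 157, 161, 137, 90, 75, 65, 52, 37, 99, 138, 145, 145, 144, 140, 143]
209 [160, 160, 158, 163, 158, 161, 159, 162, 163, 164, 134, 91, 73, 70, 62, 43, 97, 150, 159, 167, 166, 162, 169, 168]
211 [163, 161, 163, 166, 168, 164, 166, 164, 166, 171, 113, 79, 69, 70, 49, 56, 131, 152, 165, 156, 165, 160, 155, 155]
213 [166, 168, 174, 172, 171, 168, 171, 174, 168, 114, 81, 68, 69, 56, 36, 99, 143, 160, 165, 155, 157, 1
[... 745 characters left out ...]
, 170, 171, 157, 94, 74, 67, 60, 45, 99, 151, 157, 164, 165, 164, 157, 153, 152, 154, 156, 159, 156, 167]
229 [161, 163, 163, 143, 88, 74, 76, 68, 39, 55, 136, 147, 153, 159, 164, 164, 165, 159, 153, 147, 149, 150, 158, 167]
231 [177, 181, 182, 137, 87, 78, 70, 55, 53, 143, 164, 164, 175, 177, 180, 177, 183, 178, 171, 165, 163, 163, 162, 178]
233 [47, 45, 45, 104, 106, 122, 102, 50, 25, 32, 36, 34, 35, 34, 34, 34, 37, 33, 41, 31, 36, 33, 67, 157]
235 [153, 153, 170, 219, 180, 152, 239, 182, 138, 135, 149, 158, 160, 151, 158, 152, 144, 144, 148, 144, 146, 145, 139, 167]
237 [163, 158, 162, 166, 140, 147, 142, 144, 147, 150, 165, 163, 165, 159, 154, 148, 153, 155, 153, 155, 160, 156, 144, 149]
```

```bash
python3 - <<'E'
from h import *
print(proj("top",(.392,.266,.089)),proj("scene",(.392,.266,.089)),proj("scene",(.472,.2375,.088)))
plan((.392,.266,.22),-1.912,18)
E
```

```text
[171.94368408 207.44639688] [300.7027611  175.56685212] [315.17946921 188.64298634]
yaw now 0.1460 rows 18 rotz/row 0.1143
[[27.3, -6.1, 3.0], [26.4, -9.1, 3.0], [25.2, -12.1, 3.0], [23.7, -14.9, 3.0], [21.8, -17.5, 3.0], [19.7, -19.9, 3.0], [17.3, -22.0, 3.0], [14.7, -23.8, 3.0]]
[[11.9, -25.3, 3.0], [8.9, -26.5, 3.0], [5.8, -27.4, 3.0], [2.7, -27.8, 3.0], [-0.5, -28.0, 3.0], [-3.7, -27.7, 3.0], [-6.9, -27.1, 3.0], [-9.9, -26.1, 3.0]]
[[-12.8, -24.8, 3.0], [-15.6, -23.2, 3.0]]
```

play_rows(
  translation=[
    [27.3, -6.1, 3],
    [26.4, -9.1, 3],
    [25.2, -12.1, 3],
    [23.7, -14.9, 3],
    [21.8, -17.5, 3],
    [19.7, -19.9, 3],
    [17.3, -22, 3],
    [14.7, -23.8, 3],
  ],
  delta_rot=[
    [0, 0, 0.114],
    [0, 0, 0.114],
    [0, 0, 0.114],
    [0, 0, 0.114],
    [0, 0, 0.114],
    [0, 0, 0.114],
    [0, 0, 0.114],
    [0, 0, 0.114],
  ],
)

```text
time: 6.72
ee_pos: [0.4896, 0.0061, 0.2467]
tool_rot: [-0.001, 0.921, 0.389, -0.001]
wrist_force: [0.3, 0.3, 0.2]
opening: 0.0855
grip_force: 0.0
```

play_rows(
  translation=[
    [11.9, -25.3, 3],
    [8.9, -26.5, 3],
    [5.8, -27.4, 3],
    [2.7, -27.8, 3],
    [-0.5, -28, 3],
    [-3.7, -27.7, 3],
    [-6.9, -27.1, 3],
    [-9.9, -26.1, 3],
  ],
  delta_rot=[
    [0, 0, 0.114],
    [0, 0, 0.114],
    [0, 0, 0.114],
    [0, 0, 0.114],
    [0, 0, 0.114],
    [0, 0, 0.114],
    [0, 0, 0.114],
    [0, 0, 0.114],
  ],
)

```text
time: 7.38
ee_pos: [0.4091, 0.2146, 0.2228]
tool_rot: [0.0, 0.998, -0.056, -0.001]
wrist_force: [0.8, 0.0, 0.7]
opening: 0.0854
grip_force: 0.0
```

play_rows(
  translation=[
    [-12.8, -24.8, 3],
    [-15.6, -23.2, 3],
    [0, 0, 0],
    [0, 0, 0],
    [0, 0, 0],
  ],
  delta_rot=[
    [0, 0, 0.114],
    [0, 0, 0.114],
    [0, 0, 0],
    [0, 0, 0],
    [0, 0, 0],
  ],
)

```text
time: 7.8
ee_pos: [0.3902, 0.2652, 0.2175]
tool_rot: [0.001, 0.986, -0.166, -0.001]
wrist_force: [0.8, -0.5, 0.9]
opening: 0.0854
grip_force: 0.0
```

```bash
python3 - <<'E'
from h import *
say()
for n in("top","scene"): cv2.imwrite(f"pics/{n}3.png",vision.camera(n)[:,:,::-1])
t=cv2.imread("pics/top3.png");s=cv2.imread("pics/scene3.png")
cv2.imwrite("pics/m4.png",np.hstack([np.vstack([crop(t,305,105,85,85,4),crop(s,270,120,85,60,4)]),crop(s,150,225,75,97,6)[:580]]))
plan((.392,.266,.072),-1.912,6)
E
```

```text
t 7.8 p [0.3902 0.2652 0.2175] yaw -1.9040 z [-1.4e-03 -9.0e-04 -1.0e+00] open 0.0854 q [ 0.348  0.208  1.671 -0.     1.264  2.252] F [ 0.8 -0.5  0.9]
yaw now -1.9060 rows 6 rotz/row 0.0010
[[0.2, -0.3, 24.3], [0.2, -0.3, 24.3], [0.2, -0.3, 24.3], [0.2, -0.3, 24.3], [0.2, -0.3, 24.3], [0.2, -0.3, 24.3]]
```

View pics/m4.png

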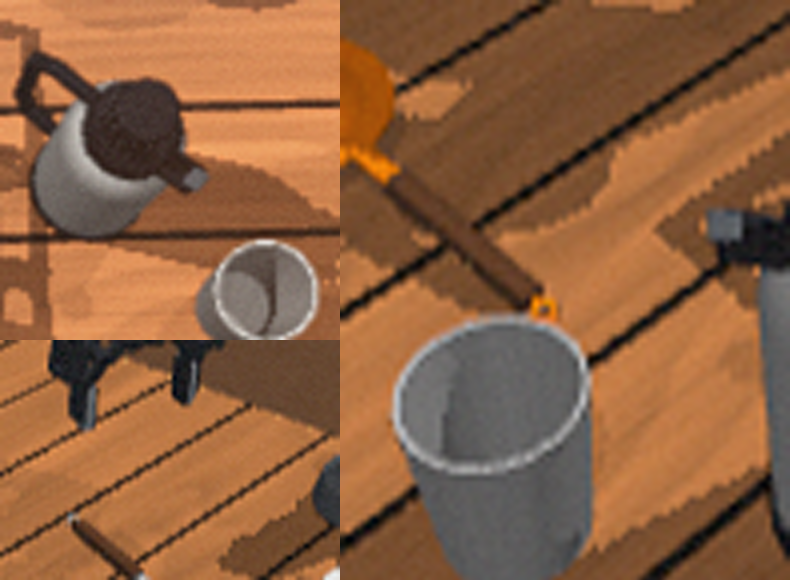

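The top crop shows the spout tip at (353.9,149.9) pointing at cup_b's mouth centre (371.5,178). The scene view puts the mouth at (175.3,290.6). The gripper is over the strainer handle, so I descend and compute the angle check.

play_rows(
  translation=[
    [0.3, -0.3, 24.3],
    [0.3, -0.3, 24.3],
    [0.2, -0.3, 24.3],
    [0.2, -0.3, 24.3],
    [0, 0, 24.3],
    [0, 0, 24.3],
    [0, 0, 0],
    [0, 0, 0],
  ],
  delta_rot=[
    [0, 0, 0.003],
    [0, 0, 0.003],
    [0, 0, 0],
    [0, 0, 0],
    [0, 0, 0],
    [0, 0, 0],
    [0, 0, 0],
    [0, 0, 0],
  ],
)

```text
time: 8.57
ee_pos: [0.3917, 0.2658, 0.0724]
tool_rot: [0.0, 0.985, -0.17, -0.001]
wrist_force: [0.2, 0.5, 0.4]
opening: 0.0854
grip_force: 0.0
```

```bash
python3 - <<'E'
from h import *
say()
F=np.array([.571,-.204])
s=onz("top",353.9,149.9,.166); b=onz("top",371.5,178,.085); B=tri((371.5,178),(175.3,290.6))
print(s,b,B,onz("scene",175.3,290.6,.085))
for q in(s,b,B[0]): print(np.arctan2(q[1]-F[1],q[0]-F[0]))
for n in("top","scene"): cv2.imwrite(f"pics/{n}4.png",vision.camera(n)[:,:,::-1])
E
```

```text
t 8.5667 p [0.3917 0.2658 0.0724] yaw -1.9126 z [-1.7e-03 -7.0e-04 -1.0e+00] open 0.0854 q [ 0.348  0.403  1.838 -0.     0.903  2.261] F [0.2 0.5 0.4]
[ 0.5325022  -0.24560727  0.166     ] [ 0.4666752 -0.3151091  0.085    ] (array([ 0.46815187, -0.31473977,  0.0818228 ]), np.float64(0.003383270345878509)) [ 0.4718138 -0.3148461  0.085    ]
-2.317396495966621
-2.324713567457721
-2.31926332097719
```

The spout is within 0.01 rad of the cup direction. Now I grip the handle and lift straight up.

play_rows(
  translation=[
    [0, 0, 0],
    [0, 0, 0],
    [0, 0, 0],
    [0, 0, 0],
    [0, 0, 0],
    [0, 0, 0],
    [0, 0, 0],
    [0, 0, 0],
  ],
  delta_rot=[
    [0, 0, 0],
    [0, 0, 0],
    [0, 0, 0],
    [0, 0, 0],
    [0, 0, 0],
    [0, 0, 0],
    [0, 0, 0],
    [0, 0, 0],
  ],
  grip=1,
  grip_force=70,
)

```text
time: 9.33
ee_pos: [0.3917, 0.2664, 0.0726]
tool_rot: [0.0, 0.985, -0.17, 0.0]
wrist_force: [-0.6, -0.8, 1.6]
opening: 0.0129
grip_force: 68.5
```

play_rows(
  translation=[
    [0, 0, 0],
    [0, 0, 0],
    [0, 0, -5],
    [0, 0, -10],
    [0, 0, -15],
    [0, 0, -20],
    [0, 0, -25],
    [0, 0, -25],
  ],
  delta_rot=[
    [0, 0, 0],
    [0, 0, 0],
    [0, 0, 0],
    [0, 0, 0],
    [0, 0, 0],
    [0, 0, 0],
    [0, 0, 0],
    [0, 0, 0],
  ],
)

```text
time: 10.0
ee_pos: [0.3913, 0.2664, 0.1742]
tool_rot: [0.0, 0.985, -0.17, -0.0]
wrist_force: [0.2, 0.3, -0.5]
opening: 0.0123
grip_force: 68.2
```

play_rows(
  translation=[
    [0, 0, -25],
    [0, 0, -25],
    [0, 0, -20],
    [0, 0, -10],
    [0, 0, 0],
    [0, 0, 0],
    [0, 0, 0],
  ],
  delta_rot=[
    [0, 0, 0],
    [0, 0, 0],
    [0, 0, 0],
    [0, 0, 0],
    [0, 0, 0],
    [0, 0, 0],
    [0, 0, 0],
  ],
)

```text
time: 10.58
ee_pos: [0.3911, 0.2663, 0.2512]
tool_rot: [0.001, 0.985, -0.17, -0.001]
wrist_force: [0.0, 0.9, -1.0]
opening: 0.0126
grip_force: 68.2
```

```bash
python3 - <<'E'
from h import *
say()
for n in("top","scene"): cv2.imwrite(f"pics/{n}5.png",vision.camera(n)[:,:,::-1])
s=cv2.imread("pics/scene5.png");t=cv2.imread("pics/top5.png")
cv2.imwrite("pics/m5.png",np.hstack([crop(s,270,70,100,150,4),crop(t,130,130,90,150,4)]))
E
```

```text
t 10.5833 p [0.3911 0.2663 0.2512] yaw -1.9120 z [-2.3e-03 -8.0e-04 -1.0e+00] open 0.0126 q [0.349 0.184 1.611 0.    1.349 2.261] F [ 0.   0.9 -1. ]
```

View pics/m5.png

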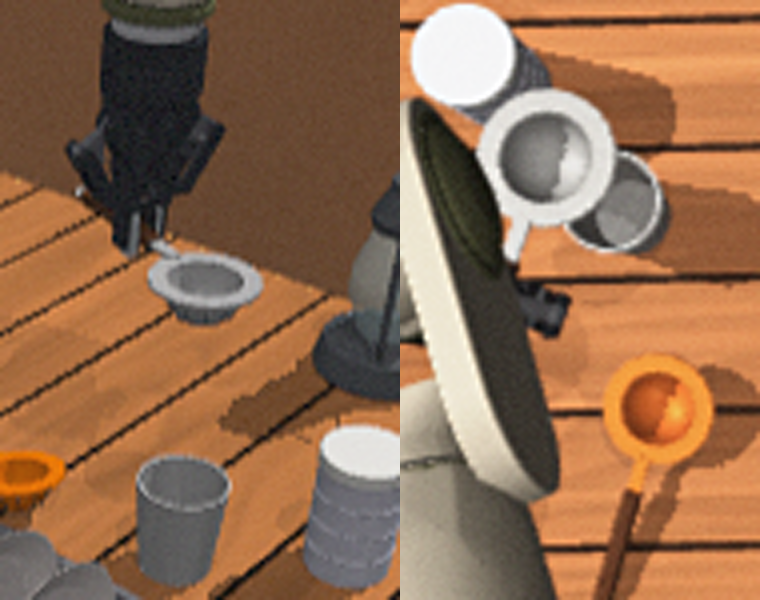

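The strainer is held level: ring at top (167,169), scene (321.5,140.5). cup_a stayed upright in place, and the orange one is untouched.

```bash
python3 - <<'E'
from h import *
say()
R,g=tri((167,169.2),(321.5,140.5)); p=telemetry.observe()["ee_pos"]; d=R-p; print(R,g,d,np.hypot(d[0],d[1]),np.arctan2(-d[1],-d[0]))
plan((.411,-.378,.255),-.741,22)
E
```

```text
t 10.6833 p [0.3912 0.2663 0.2513] yaw -1.9120 z [-2.3e-03 -8.0e-04 -1.0e+00] open 0.0125 q [0.349 0.184 1.61  0.    1.35  2.261] F [ 0.3  0.2 -0.5]
[0.47365877 0.23682684 0.26116684] 0.0030466395498146785 [ 0.0824112  -0.02948626  0.00987575] 0.08752739410886641 2.79799105317843
yaw now -1.9120 rows 22 rotz/row -0.0532
[[10.6, 27.3, -0.2], [9.2, 27.8, -0.2], [7.7, 28.3, -0.2], [6.2, 28.6, -0.2], [4.6, 28.9, -0.2], [3.1, 29.1, -0.2], [1.5, 29.3, -0.2], [-0.0, 29.3, -0.2]]
[[-1.6, 29.3, -0.2], [-3.1, 29.1, -0.2], [-4.7, 28.9, -0.2], [-6.2, 28.6, -0.2], [-7.7, 28.3, -0.2], [-9.2, 27.8, -0.2], [-10.7, 27.3, -0.2], [-12.1, 26.7, -0.2]]
[[-13.5, 26.0, -0.2], [-14.9, 25.2, -0.2], [-16.2, 24.4, -0.2], [-17.5, 23.5, -0.2], [-18.7, 22.5, -0.2], [-19.9, 21.5, -0.2]]
```

play_rows(
  translation=[
    [5.6, 14, 0],
    [9.2, 27.8, -0.2],
    [7.7, 28.3, -0.2],
    [6.2, 28.6, -0.2],
    [4.6, 28.9, -0.2],
    [3.1, 29.1, -0.2],
    [1.5, 29.3, -0.2],
    [0, 29.3, -0.2],
  ],
  delta_rot=[
    [0, 0, -0.053],
    [0, 0, -0.053],
    [0, 0, -0.053],
    [0, 0, -0.053],
    [0, 0, -0.053],
    [0, 0, -0.053],
    [0, 0, -0.053],
    [0, 0, -0.053],
  ],
)

```text
time: 11.35
ee_pos: [0.3979, 0.0451, 0.2533]
tool_rot: [-0.0, 0.999, 0.043, -0.001]
wrist_force: [-0.2, -0.4, -0.5]
opening: 0.0125
grip_force: 68.2
```

play_rows(
  translation=[
    [-1.6, 29.3, -0.2],
    [-3.1, 29.1, -0.2],
    [-4.7, 28.9, -0.2],
    [-6.2, 28.6, -0.2],
    [-7.7, 28.3, -0.2],
    [-9.2, 27.8, -0.2],
    [-10.7, 27.3, -0.2],
    [-12.1, 26.7, -0.2],
  ],
  delta_rot=[
    [0, 0, -0.053],
    [0, 0, -0.053],
    [0, 0, -0.053],
    [0, 0, -0.053],
    [0, 0, -0.053],
    [0, 0, -0.053],
    [0, 0, -0.053],
    [0, 0, -0.053],
  ],
)

```text
time: 12.02
ee_pos: [0.4046, -0.1893, 0.2548]
tool_rot: [-0.001, 0.968, 0.252, -0.0]
wrist_force: [0.6, 0.7, -0.5]
opening: 0.0126
grip_force: 68.2
```

play_rows(
  translation=[
    [-13.5, 26, -0.2],
    [-14.9, 25.2, -0.2],
    [-16.2, 24.4, -0.2],
    [-17.5, 23.5, -0.2],
    [-18.7, 22.5, -0.2],
    [-15, 16, -0.2],
    [0, 0, 0],
    [0, 0, 0],
  ],
  delta_rot=[
    [0, 0, -0.053],
    [0, 0, -0.053],
    [0, 0, -0.053],
    [0, 0, -0.053],
    [0, 0, -0.053],
    [0, 0, -0.053],
    [0, 0, 0],
    [0, 0, 0],
  ],
)

```text
time: 12.68
ee_pos: [0.4089, -0.3566, 0.2554]
tool_rot: [-0.001, 0.917, 0.4, -0.0]
wrist_force: [-0.6, 0.6, -1.3]
opening: 0.0124
grip_force: 68.4
```

```bash
python3 - <<'E'
from h import *
say()
plan((.411,-.3775,.175),-.741,6)
E
```

```text
t 12.6833 p [ 0.4089 -0.3566  0.2554] yaw -0.7478 z [-0.0014  0.0019 -1.    ] open 0.0124 q [-0.933  0.337  1.402 -0.     1.405 -0.185] F [-0.6  0.6 -1.3]
yaw now -0.7478 rows 6 rotz/row -0.0011
[[-2.3, 2.6, 13.4], [-2.3, 2.6, 13.4], [-2.3, 2.6, 13.4], [-2.3, 2.6, 13.4], [-2.3, 2.6, 13.4], [-2.3, 2.6, 13.4]]
```

play_rows(
  translation=[
    [-4.7, 5.2, 0],
    [-4.7, 5.2, 13.4],
    [-4.6, 5.2, 13.4],
    [0, 0, 13.4],
    [0, 0, 13.4],
    [0, 0, 13.4],
    [0, 0, 13.4],
    [0, 0, 0],
  ],
  delta_rot=[
    [0, 0, -0.007],
    [0, 0, 0],
    [0, 0, 0],
    [0, 0, 0],
    [0, 0, 0],
    [0, 0, 0],
    [0, 0, 0],
    [0, 0, 0],
  ],
)

```text
time: 13.35
ee_pos: [0.4109, -0.3755, 0.1739]
tool_rot: [-0.002, 0.915, 0.404, -0.0]
wrist_force: [0.5, -0.6, -1.6]
opening: 0.0128
grip_force: 68.3
```

play_rows(
  translation=[
    [0, 0, 0],
    [0, 0, 0],
    [0, 0, 0],
  ],
  delta_rot=[
    [0, 0, 0],
    [0, 0, 0],
    [0, 0, 0],
  ],
)

```text
time: 13.6
ee_pos: [0.4117, -0.3772, 0.1773]
tool_rot: [0.001, 0.915, 0.404, 0.0]
wrist_force: [-0.5, -0.6, -0.7]
opening: 0.0127
grip_force: 68.3
```

```bash
python3 - <<'E'
from h import *
say()
for n in("top","scene"): cv2.imwrite(f"pics/{n}6.png",vision.camera(n)[:,:,::-1])
s=cv2.imread("pics/scene6.png");t=cv2.imread("pics/top6.png")
cv2.imwrite("pics/m6.png",np.hstack([crop(s,120,220,90,120,5),crop(t,340,140,70,120,5)]))
E
```

```text
t 13.6 p [ 0.4117 -0.3772  0.1773] yaw -0.7387 z [ 0.001  -0.0014 -1.    ] open 0.0127 q [-0.952  0.43   1.476  0.     1.234 -0.213] F [-0.5 -0.6 -0.7]
```

View pics/m6.png

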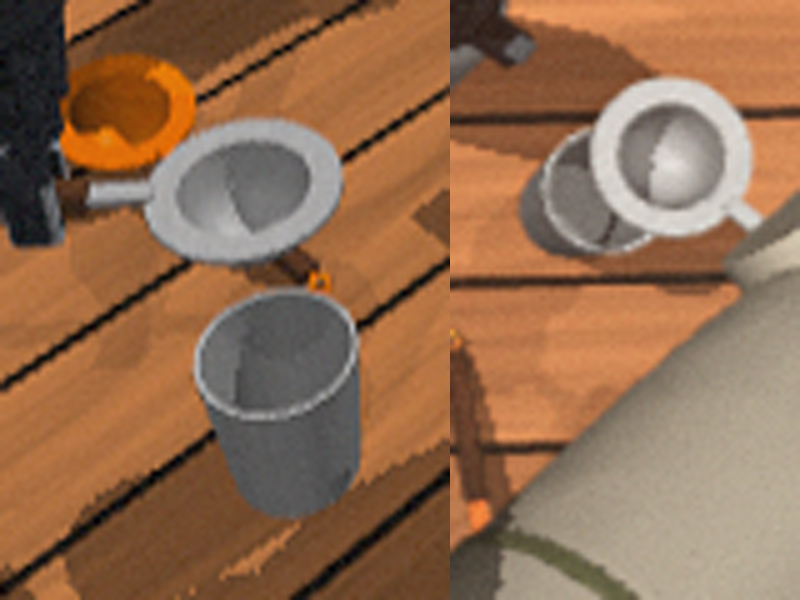

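The ring is at about scene (169,258) and top (384,171), above cup_b's mouth and clear of it. I'll back-project the contours to check level and centring.

```bash
cat > m.py <<'E'
from h import *
def ring(n,im,win,thr):
    x,y,w,h=win; hsv=cv2.cvtColor(im[y:y+h,x:x+w],cv2.COLOR_BGR2HSV)
    m=((hsv[...,1]<60)&(hsv[...,2]>thr)).astype(np.uint8)
    m=cv2.morphologyEx(m,cv2.MORPH_OPEN,np.ones((3,3),np.uint8))
    ct=max(cv2.findContours(m,cv2.RETR_EXTERNAL,cv2.CHAIN_APPROX_NONE)[0],key=cv2.contourArea)
    return cv2.convexHull(ct)[:,0,:].astype(float)+[x,y]
def back(n,pts,z):
    return np.array([onz(n,u,v,z)[:2] for u,v in pts])
E
python3 - <<'E'
from m import *
s=cv2.imread("pics/scene6.png");t=cv2.imread("pics/top6.png")
hs=ring("scene",s,(147,240,45,36),120); ht=ring("top",t,(366,152,28,38),150)
for n,h in(("s",hs),("t",ht)): print(n,h.min(0),h.max(0),cv2.fitEllipse(h.astype(np.float32)))
es=cv2.fitEllipse(hs.astype(np.float32));et=cv2.fitEllipse(ht.astype(np.float32))
R,g=tri(et[0],es[0]);print("ring",R,g)
for n,h in(("scene",hs),("top",ht)):
    b=back(n,h,R[2]); print(n,cv2.fitEllipse((b*1e4).astype(np.float32)))
# cup rim the same way from picture 3 by-eye extremes for comparison
print(proj("scene",R),proj("top",R))
E
```

```text
s [147. 244.] [187. 271.] ((167.75331115722656, 257.6242370605469), (26.903411865234375, 41.86833190917969), 78.23088836669922)
t [368. 156.] [393. 186.] ((383.51361083984375, 170.9385223388672), (31.129037857055664, 32.202186584472656), 140.2180633544922)
ring [ 0.46872812 -0.31443724  0.19028835] 0.0015960484856228582
scene ((4669.49951171875, -3137.211669921875), (817.7265014648438, 873.6278076171875), 131.49017333984375)
top ((4693.8056640625, -3137.5986328125), (824.7625732421875, 842.6801147460938), 86.56192779541016)
[168.13585924 257.62719095] [383.77873502 171.10710233]
```

The strainer is level, and its ring centre at (.4687,-.3144) is within 1 mm of the cup axis. At the grasp, bowl bottom minus TCP was .055 − .0726, so I lower to TCP z = .1175.

play_rows(
  translation=[
    [0, 0, 12],
    [0, 0, 14],
    [0, 0, 14],
    [0, 0, 10],
    [0, 0, 6],
    [0, 0, 3],
    [0, 0, 0],
    [0, 0, 0],
  ],
  delta_rot=[
    [0, 0, 0.005],
    [0, 0, 0],
    [0, 0, 0],
    [0, 0, 0],
    [0, 0, 0],
    [0, 0, 0],
    [0, 0, 0],
    [0, 0, 0],
  ],
)

```text
time: 14.37
ee_pos: [0.4115, -0.3773, 0.1179]
tool_rot: [0.0, 0.916, 0.402, 0.0]
wrist_force: [0.3, -0.2, -0.5]
opening: 0.0127
grip_force: 68.4
```

play_rows(
  translation=[
    [0, 0, 0],
    [0, 0, 0],
    [0, 0, 0],
    [0, 0, 0],
  ],
  delta_rot=[
    [0, 0, 0],
    [0, 0, 0],
    [0, 0, 0],
    [0, 0, 0],
  ],
)

```text
time: 14.7
ee_pos: [0.4114, -0.3771, 0.1175]
tool_rot: [0.0, 0.916, 0.402, 0.0]
wrist_force: [-0.2, 0.1, -1.8]
opening: 0.0125
grip_force: 68.4
```

```bash
python3 - <<'E'
from m import *
say()
for n in("top","scene"): cv2.imwrite(f"pics/{n}7.png",vision.camera(n)[:,:,::-1])
say()
s=cv2.imread("pics/scene7.png");t=cv2.imread("pics/top7.png")
cv2.imwrite("pics/m7.png",np.hstack([crop(s,130,240,80,100,5),crop(t,320,100,80,100,5)]))
E
```

```text
t 14.7 p [ 0.4114 -0.3771  0.1175] yaw -0.7440 z [ 2.e-04 -3.e-04 -1.e+00] open 0.0125 q [-0.952  0.496  1.544 -0.     1.101 -0.208] F [-0.2  0.1 -1.8]
t 14.8 p [ 0.4114 -0.377   0.1174] yaw -0.7440 z [ 2.e-04 -2.e-04 -1.e+00] open 0.0127 q [-0.952  0.496  1.544  0.     1.101 -0.208] F [ 0.4 -0.8 -2.3]
```

View pics/m7.png

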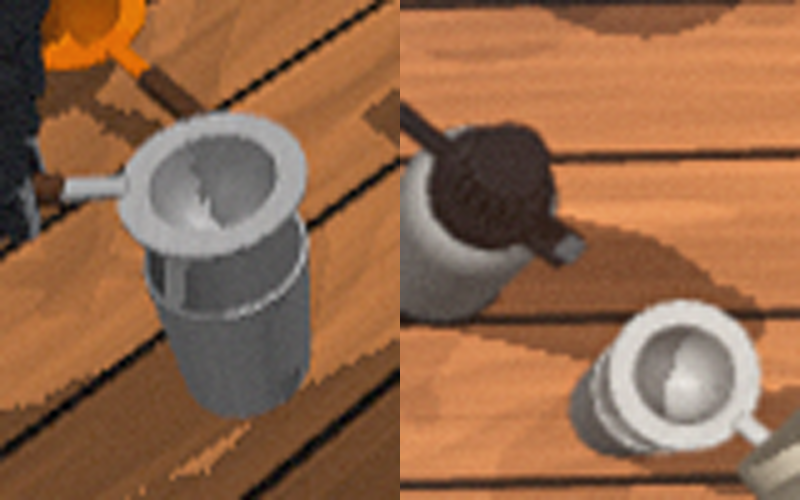

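The scene view shows the ring centred at (172.5,276.8) above the cup rim, which is still at u≈175. The top view shows the ring at (377,175), with the handle pointing away from the flask and the spout pointing at the cup.

```bash
python3 - <<'E'
from h import *
R,g=tri((376.9,174.9),(172.4,276.7)); print(R,g)
for z in(.128,.132): print(proj("scene",(.469,-.315,z)),proj("top",(.469,-.315,z)))
E
```

```text
[ 0.46910539 -0.31499924  0.1305023 ] 0.0024474775351740158
[171.96342702 277.4323338 ] [376.23249955 174.83367494]
[171.71923966 276.22599995] [376.70126454 174.60197402]
```

```bash
python3 - <<'E'
from h import *
print(workorder.hand_in())
E
```

```text
the job is handed in; nothing more can be done
None
```

The flask was turned in place so its spout points at the empty cup, and the strainer is held level and centred over that cup, handle away from the flask, its bowl about 15 mm above the rim; the job was handed in at 14.8 s, with no verdict returned.

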